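Set the laminator one click up and start it

TASK

Get the pouch laminator going: with a fingertip on its wide knurled wheel, roll the top of the wheel away from you towards the laminator's back, just one click, so that it settles at the middle of its three marks and goes no further, and only then press the round start key fully down and let it go. Grip nothing, leave the narrow wheel at its setting, and do not disturb the eraser, stamp and glue stick.

Things in the scene. Friction and masses are not known exactly. Their poses are not given: they have to be found in the camera images.
- laminator: White and grey pouch laminator, fixed: a low box 130 (x) x 330 (y) x 75 mm high. Origin: centre of its underside. x points out of its back, away from the robot, y to its left, z up. On its flat top stand two wheels, centres at y = 105 and 10 mm (which is where changes), and the start key at x = -15, y = -125 mm.
- wide_crown (a point): Highest point (middle of the crown) of the WIDE knurled black plastic wheel, 89 mm above the desk; axes as the laminator's. Wheel 30 mm wide (y), 80 mm across, axle level along y, 40 mm below this point; 14 mm of it shows above the top, in a grey bezel 80 (x) x 52 (y) mm, 3 mm high. A fingertip press of about 5 N is enough to drive it.
- wide_wheel (a joint): Turn in rad; grows as the wheel's top moves to laminator +x, 40 mm of rim per rad. Detents 0 (start), 0.6 (one click), 1.2. About 2 N at the rim leaves a detent; let go past 0.3 it pulls on to 0.6, past 0.9 to 1.2. A white line across the rim stands at the nearest of three white ticks on the bezel's +y side at 0, at the middle tick (crown) at 0.6, at the far one at 1.2.
- narrow_crown (a point): Highest point of the NARROW knurled wheel, 12 mm wide, otherwise like the wide one (89 mm above the desk, bezel 34 mm wide). To be left alone.
- narrow_wheel (a joint): Turn of the narrow wheel in rad, like the wide one; starts at its first detent, 0, and stays there.
- start_key_top (a point): Centre of the top face of the round black start key, 26 mm across, in a low grey housing on the laminator's top; axes as the laminator's.
- start_key (a joint): Travel of the start key in m, down positive: 0 up, 0.006 fully down (4 N). It springs back.
- eraser: Loose eraser in a blue sleeve, 23 x 58 x 13 mm, lying on top of the laminator at its back, between the wheels and the start key. Origin: centre of its underside.
- stamp_a: Loose brown wooden hand stamp, 27 x 48 x 66 mm, standing on the desk to the right of the laminator. Origin: centre of its underside.
- glue_stick: Loose glue stick, 28 mm across and 91 mm tall, standing on the desk beside the laminator's right end. Origin: centre of its underside.

How it is judged:
By the outcome, as a careful person would: the job done as asked, in the order asked, and still so for the second after the job is handed in, with the robot touching nothing.
It also fails if it takes over 38 s, if anything falls off the work surface, if the arm or the gripper's body presses on something with over 40 N, if the wrist force passes 120 N, or if a joint passes its speed limit or range.

ROBOT

A 7-joint arm with a two-finger parallel gripper is mounted at the origin on the work surface; the furniture and walls round the work are solid. World frame = base frame: x ahead of the robot, y to its left, z up, the work surface at z = 0. Lengths are in m, angles in degrees, forces in N, time in s.
With the tool pointing down it reaches from about 0.425 to 0.875 m from the base axis. Payload 8.4 kg.
Tool frame: the origin (TCP) lies between the finger pads; the fingertips stand 22 mm ahead of it and the grasp point (between the pads) lies 3 mm ahead of it; z points along the fingers, y is the direction in which the jaws open and shut (so a half turn about z gives the same grasp; the last joint's range is limited). The gripper opens to 85 mm and grips with 20 to 120 N. Pads are 22 mm wide; open, the fingers measure 114 mm over their backs; the gripper's body (76 mm by 85 mm) begins 54 mm behind the grasp point. The pads swing forward as they close: fully open they stand 13 mm farther back than shut.
Start: joints at [-71.803, 19.091, 2.286, 83.961, -0.768, 76.965, -3.352], TCP at [0.263, 0.594, 0.253] pointing down, gripper open.
Joint ranges: [-147.57, 147.57], [-21.85, 119.76], [-74.77, 79.35], [14.55, 137.4], [-85.83, 265.84], [4.83, 119.75], [-152.11, 152.11]. Speed limits (degrees/s): [127.2, 127.2, 159.86, 159.86, 180, 180, 180].

INTERFACE

Orientations are given as a 3x3 rotation matrix whose columns are the frame's x, y, z axes.
In Python, from workcell import manip gives the robot as it stands.
- The arm moves only by the shell command python3 -m creep 'ROWS' [OPENING] [FORCE]. ROWS is JSON, a list of rows, each a list of 4 numbers: the shift along the tool's x, y, z in m, then the turn about the tool's z in rad. A call has 1 to 20 rows; each row is the pose to reach, as a shift and turn from the pose measured when the call began, along the tool's axes at that moment; what a row does not reach only later rows make up. A row lasts 1/10 s, in which the tool goes at most 50 mm and 8.59 degrees, less where a joint would pass 70% of its speed; a pose out of reach is approached as far as the arm can. A call with a gripper value outside its range is refused whole. OPENING is the opening, from 0 (shut) to 1 (fully open), set as the call begins (- or left out, the last holds). The fingers move at their own pace and stop on an object; FORCE is the grip in N (left out, the last holds). Time passes only in rows, so rows that repeat a pose let the fingers close. It gives the time, the measured TCP pose, the force and the opening at its end, in the units of the state.
- manip.state(): the state, without advancing time (a new reading comes with each control period).
- manip.capture(name): name is "side" or "top"; returns a dict with "pixels" (420x560x3 uint8, red, green, blue), "K" (3x3 intrinsics, pixels), "R" (3x3) and "t" (3): a world point X has camera coordinates R X + t. Camera axes: x right, y down, z forward; pixel columns grow to the right and rows downward; lengths in m; the calibration is good to about 2 mm. A picture is of the moment at which its call begins. There is no depth.
- manip.job_done(): hands the job in, once; it reports no verdict.
The state is a dict: "time_s": time; "q": joint angles; "qd": joint speeds; "tau": joint torques, N m; "tool_pos": TCP position; "ee_rot": TCP orientation; "ft_force": force on the tool from outside, world axes, zero at the start; "ft_torque": the same for the moment, N m; "opening": finger opening in m.
Only numpy, scipy, OpenCV 4.12 (cv2) and the standard library are available. Lean on these libraries where they do the work, as an engineer would, in place of code of your own. Each camera call takes 0.05 s, during which the arm holds its last target.

## Working session

There is one attempt and no reset: what is moved stays moved. The work goes in short steps, Python scripts to look and compute and a shell command to move; the robot and the scene stay as the last step left them, time stands still between calls to the robot, and variables do not carry over. Pictures are saved under pics/ and viewed, and the job is handed in when it is done.

```bash
mkdir -p pics; ls
python3 - <<'E'
from workcell import manip
import cv2,numpy as np
s=manip.state()
print({k:np.round(v,3).tolist() for k,v in s.items()})
for n in("side","top"):
    c=manip.capture(n); cv2.imwrite(f"pics/{n}0.png",c["pixels"][:,:,::-1]); print(n,c["K"],c["R"],c["t"])
    np.savez(f"pics/{n}0.npz",**c)
E
```

```text
pics
{'time_s': 0.0, 'q': [-71.803, 19.132, 2.284, 84.012, -0.768, 76.964, -3.351], 'qd': [0.019, -0.034, -0.049, 0.085, -0.077, 0.013, 0.08], 'tau': [-0.0, -65.855, 1.365, -40.556, 0.017, 0.013, 0.0], 'tool_pos': [0.263, 0.594, 0.252], 'ee_rot': [[-0.914, 0.405, -0.001], [0.405, 0.914, -0.002], [-0.0, -0.002, -1.0]], 'ft_force': [0.568, 0.697, -0.559], 'ft_torque': [-0.008, -0.046, 0.001], 'opening': 0.086}
side [[512.37149012   0.         281.19814596]
 [  0.         512.37149012 209.5157151 ]
 [  0.           0.           1.        ]] [[-0.2958139   0.95503614  0.02000265]
 [ 0.60090555  0.20232122 -0.77329079]
 [-0.74256761 -0.21673046 -0.63373595]] [ 0.20185716 -0.21518838  1.63264803]
top [[514.08521642   0.         274.90933049]
 [  0.         514.08521642 207.46275952]
 [  0.           0.           1.        ]] [[ 0.00392381 -0.99998513 -0.00378731]
 [-0.99884507 -0.00373792 -0.04790149]
 [ 0.04788662  0.00397089 -0.99884488]] [-0.03527589  0.52736716  1.01125955]
```

View pics/side0.png

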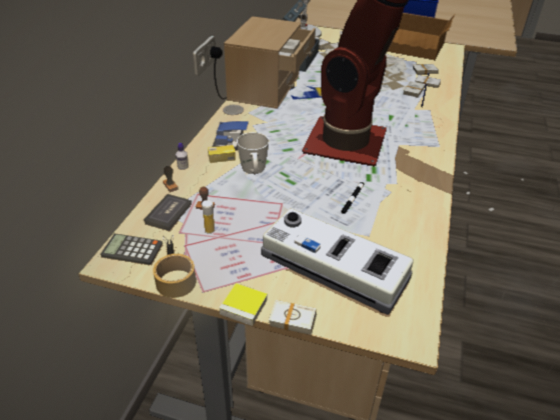

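View pics/top0.png

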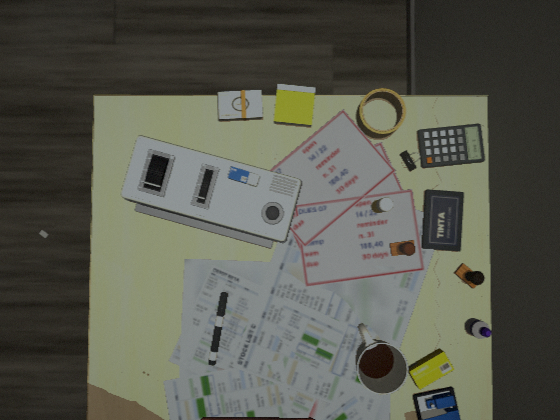

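The top view shows the laminator with the wide wheel near (157,172), the narrow wheel near (205,186) and the key near (272,212). The eraser is at (243,176), with the stamp at (402,248) and the glue stick at (382,205). The arm is out of view. I'll zoom in next.

Run:
```python
import cv2
a=cv2.imread("pics/top0.png")[125:255,110:310]; cv2.imwrite("pics/topz.png",cv2.resize(a,None,fx=4,fy=4,interpolation=cv2.INTER_CUBIC))
a=cv2.imread("pics/side0.png")[195:310,250:420]; cv2.imwrite("pics/sidez.png",cv2.resize(a,None,fx=4.5,fy=4.5,interpolation=cv2.INTER_CUBIC))
```

```text
(no output)
```

View pics/topz.png

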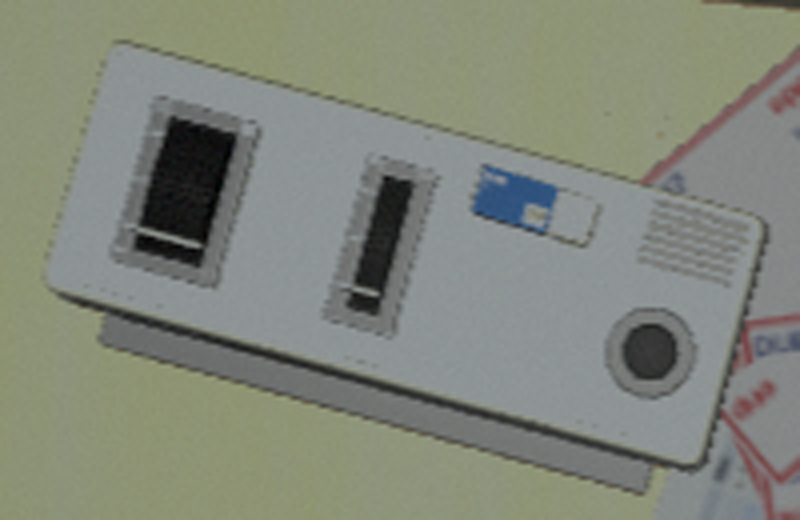

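View pics/sidez.png

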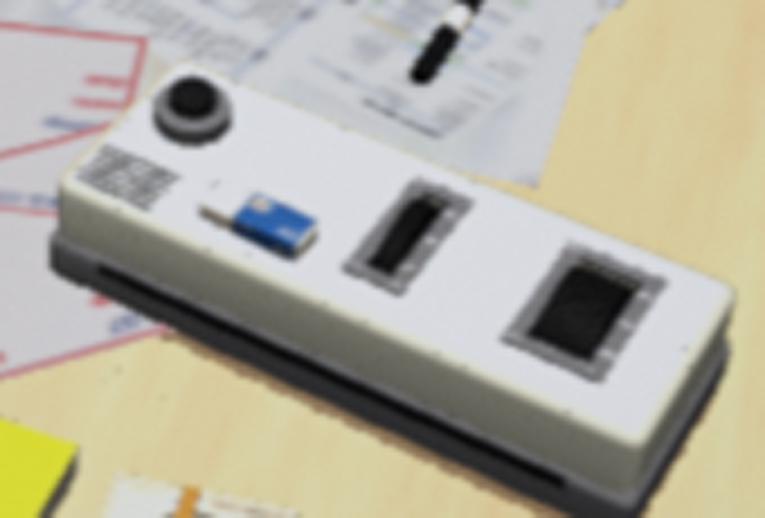

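```bash
cat > h.py <<'E'
import numpy as np,cv2
def cam(n):return np.load(n)
def ray(c,u,v,z):
    d=c["R"].T@np.linalg.inv(c["K"])@[u,v,1]; o=-c["R"].T@c["t"]
    return o+d*(z-o[2])/d[2]
def proj(c,X):
    p=c["K"]@(c["R"]@np.array(X)+c["t"]); return p[:2]/p[2]
E
python3 - <<'E'
from h import *
c=cam("pics/top0.npz"); im=c["pixels"]; g=cv2.cvtColor(im,cv2.COLOR_RGB2GRAY); hsv=cv2.cvtColor(im,cv2.COLOR_RGB2HSV)
sub=np.zeros_like(g); sub[125:255,110:315]=255
dark=((g<60)&(sub>0)).astype(np.uint8)
n,l,st,ce=cv2.connectedComponentsWithStats(dark)
for i in range(1,n):
    if st[i,4]>60: print("dark",st[i],ce[i].round(1),[ray(c,*ce[i],z).round(4) for z in(.078,.089)])
for s in (40,50,60):
    print(s)
    m=((hsv[...,1]<s)&(g>110)&(sub>0)).astype(np.uint8)
    m=cv2.morphologyEx(m,cv2.MORPH_OPEN,np.ones((5,5)))
    n,l,st,ce=cv2.connectedComponentsWithStats(m); print(st)
    i=1+st[1:,4].argmax()
    ct=max(cv2.findContours((l==i).astype(np.uint8),cv2.RETR_EXTERNAL,cv2.CHAIN_APPROX_NONE)[0],key=cv2.contourArea)
    P=np.array([ray(c,*q[0],.075)[:2] for q in ct],np.float32)
    r=cv2.minAreaRect(P*1000); print(r); print(cv2.boxPoints(r).round(1))
print(g[180,120:330:4], hsv[180,120:330:4,1])
E
```

```text
dark [145 154  24  32 497] [156.6 169.5] [array([0.5946, 0.1883, 0.078 ]), array([0.5933, 0.1857, 0.089 ])]
dark [197 169  16  35 244] [204.9 185.2] [array([0.5656, 0.0975, 0.078 ]), array([0.5646, 0.0959, 0.089 ])]
dark [144 184  17   8  72] [152.  187.1] [array([0.5616, 0.1965, 0.078 ]), array([0.5607, 0.1938, 0.089 ])]
dark [137 202 102  29 153] [182.7 215. ] [array([0.5097, 0.1383, 0.078 ]), array([0.5094, 0.1363, 0.089 ])]
dark [266 206  13  14 141] [272.1 212.4] [array([ 0.5151, -0.0283,  0.078 ]), array([ 0.5147, -0.0284,  0.089 ])]
40
[[     0      0    560    420 224078]
 [   121    136    194    105   9677]
 [   293    212     22     29    466]
 [   183    218     88     29    589]
 [   288    233      6      6     36]
 [   274    243     25     12    270]
 [   303    245     12      8     84]]
((560.0143432617188, 73.19292449951172), (362.2225646972656, 175.2722930908203), 85.8364486694336)
[[ 459.5 -101.1]
 [ 634.3 -113.8]
 [ 660.6  247.5]
 [ 485.8  260.2]]
50
[[     0      0    560    420 220661]
 [   110    125    205    116  11239]
 [   258    125     24     41    515]
[... 475 characters left out ...]
 [   110    125    205    130  20963]
 [   292    212     23     29    480]
 [   288    233      6      6     36]
 [   303    245     12      8     85]]
((558.40380859375, 85.4889907836914), (242.61709594726562, 384.7801513671875), 0.17956648766994476)
[[ 436.5  277.5]
 [ 437.7 -107.3]
 [ 680.3 -106.5]
 [ 679.1  278.3]]
[142 141 147 146 146 119  87  20  21  19  18 112 107 147 147 144 145 147
 145 148 115  34  29 119 126 147 146 146 145  67 103 145 147 144 145 145
 146 145 131 143 121 120 118 122 144 104 135 134 135 135 133 135 129] [49 32 10 14 14 15  0 13 55 38 51 11  9 10 15 10 14 14 12 10  4 22 17  4
 10 12 14 10 10 93 95 14 15 12 12 12 12 12  6 12  4 15 11  8 12 17  7  6
  2  6  6  6  4]
```

Run:
```python
from h import *
c=cam("pics/top0.npz"); im=c["pixels"]; g=cv2.cvtColor(im,cv2.COLOR_RGB2GRAY)
for nm,(u0,u1,v0,v1) in dict(wide=(135,178,145,200),narrow=(188,222,158,212),key=(258,286,198,228)).items():
    for t,z in((60,.080),(132,.078)):
        m=np.zeros_like(g); m[v0:v1,u0:u1]=(g[v0:v1,u0:u1]<t)*255
        m=cv2.morphologyEx(m,cv2.MORPH_CLOSE,np.ones((5,5)))
        ct=max(cv2.findContours(m,cv2.RETR_EXTERNAL,cv2.CHAIN_APPROX_NONE)[0],key=cv2.contourArea)
        P=np.array([ray(c,*q[0],z)[:2] for q in ct],np.float32)*1000
        mm=cv2.moments(ct); r=cv2.minAreaRect(P); print(nm,t,np.round(r[0],1),np.round(r[1],1),round(r[2],1),"px",round(mm['m10']/mm['m00'],1),round(mm['m01']/mm['m00'],1))
# side edges: front & back of top face by sat-based line
hsv=cv2.cvtColor(im,cv2.COLOR_RGB2HSV)
pts=[]
for u in range(150,265,3):
    col=hsv[120:220,u,1].astype(int); v=np.where((col[:-1]>35)&(col[1:]<=35))[0]
    if len(v): pts.append((u,120.5+v[0]))
P=np.array([ray(c,*p,.075)[:2] for p in pts],np.float32)*1000
print(cv2.fitLine(P,cv2.DIST_HUBER,0,.01,.01).ravel().round(4))
```

```text
wide 60 [589.  189.4] [33.2 64.5] 75.6 px 155.8 172.4
wide 132 [589.  189.3] [54.8 81.9] 75.0 px 156.0 172.6
narrow 60 [564.3  97.5] [14.1 64. ] 75.6 px 204.7 185.7
narrow 132 [564.1  97.4] [36.7 81.7] 74.3 px 204.7 186.1
key 60 [514.9 -28.1] [24.2 22.3] 0.2 px 272.1 212.5
key 132 [514.  -29.1] [41.  42.9] 0.2 px 272.2 212.8
[2.607000e-01 9.654000e-01 6.264282e+02 9.490980e+01]
```

Run:
```python
from h import *
c=cam("pics/side0.npz"); im=c["pixels"]; g=cv2.cvtColor(im,cv2.COLOR_RGB2GRAY)
print("pred wide",proj(c,[.589,.189,.08]),"narrow",proj(c,[.564,.0975,.08]),"key",[proj(c,[.515,-.0285,z]).round(1) for z in(.08,.085,.09,.095)])
for nm,(u0,u1,v0,v1) in dict(wide=(360,400,245,285),narrow=(325,358,230,263),key=(282,304,208,229)).items():
    m=np.zeros_like(g); m[v0:v1,u0:u1]=(g[v0:v1,u0:u1]<55)*255
    n,l,st,ce=cv2.connectedComponentsWithStats(m); i=1+st[1:,4].argmax(); print(nm,st[i],ce[i].round(1))
```

```text
pred wide [378.56637845 262.96229105] narrow [339.40446685 246.11963695] key [array([291.4, 220.8]), array([291.4, 219.2]), array([291.5, 217.6]), array([291.6, 216. ])]
wide [368 254  23  21 277] [378.9 263.7]
narrow [332 239  16  17 113] [339.6 246.7]
key [288 213  10   8  67] [292.5 216.6]
```

```bash
python3 -m creep '[[-0.02,-0.011,0,0],[-0.05,-0.027,0,-0.02],[-0.08,-0.043,0,-0.04],[-0.11,-0.059,0,-0.06],[-0.145,-0.077,0,-0.08],[-0.18,-0.096,0,-0.1],[-0.215,-0.114,0.01,-0.12],[-0.25,-0.133,0.02,-0.14],[-0.285,-0.152,0.03,-0.155],[-0.32,-0.17,0.04,-0.155],[-0.35,-0.186,0.05,-0.155],[-0.38,-0.202,0.06,-0.155],[-0.405,-0.216,0.065,-0.155],[-0.425,-0.226,0.07,-0.155],[-0.44,-0.234,0.075,-0.155],[-0.451,-0.24,0.08,-0.155],[-0.451,-0.24,0.08,-0.155],[-0.451,-0.24,0.08,-0.155]]' 0 20
```

```text
time_s: 1.9
tool_pos: [0.5777, 0.1925, 0.1727]
ee_rot: [[-0.966, 0.259, -0.001], [0.259, 0.966, -0.001], [0.001, -0.002, -1.0]]
ft_force: [0.3, 0.3, -0.4]
opening: 0.0001
```

The side view agrees with the top to about 1 px, which puts the key top near z = 0.092. The tool is now over the wide wheel and squared to it, so I'll lower it.

```bash
python3 -m creep '[[0,0,0.02,0],[0,0,0.04,0],[0,0,0.05,0],[0,0,0.055,0],[0,0,0.057,0],[0,0,0.057,0]]'
python3 - <<'E'
from workcell import manip
import cv2
for n in("side","top"):
    c=manip.capture(n)["pixels"]; cv2.imwrite(f"pics/{n}1.png",c[:,:,::-1])
a=cv2.imread("pics/side1.png")[180:310,280:440]; b=cv2.imread("pics/top1.png")[125:255,90:250]
cv2.imwrite("pics/z1.png",cv2.resize(cv2.hconcat([a,b]),None,fx=2.5,fy=2.5,interpolation=cv2.INTER_CUBIC))
E
```

```text
time_s: 2.5
tool_pos: [0.5779, 0.1927, 0.1162]
ee_rot: [[-0.966, 0.258, -0.001], [0.258, 0.966, -0.001], [0.0, -0.001, -1.0]]
ft_force: [0.3, -0.7, 1.0]
opening: -0.0001
```

View pics/z1.png

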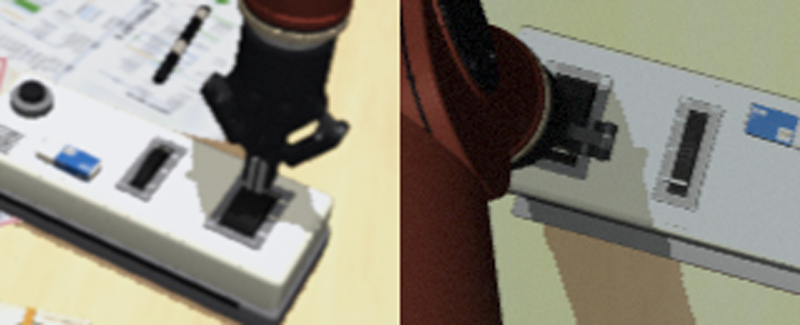

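The side view shows the closed fingertips just above the near half of the wide wheel, and nothing else is close. Next I'll feel for contact.

```bash
python3 -m creep '[[0,0,0.002,0],[0,0,0.003,0],[0,0,0.003,0]]'
```

```text
time_s: 2.9
tool_pos: [0.5781, 0.1926, 0.1135]
ee_rot: [[-0.966, 0.259, -0.0], [0.259, 0.966, -0.001], [-0.0, -0.001, -1.0]]
ft_force: [-0.3, 0.0, 0.3]
opening: -0.0001
```

```bash
python3 -m creep '[[0,0,0.001,0],[0,0,0.0015,0],[0,0,0.0015,0]]'
```

```text
time_s: 3.2
tool_pos: [0.578, 0.1926, 0.1119]
ee_rot: [[-0.966, 0.259, -0.0], [0.259, 0.966, -0.001], [0.0, -0.001, -1.0]]
ft_force: [0.2, 0.2, 0.2]
opening: 0.0
```

```bash
python3 -m creep '[[0,0,0.0007,0],[0,0,0.001,0],[0,0,0.001,0]]'
```

```text
time_s: 3.5
tool_pos: [0.578, 0.1926, 0.1109]
ee_rot: [[-0.966, 0.259, -0.0], [0.259, 0.966, -0.001], [0.0, -0.001, -1.0]]
ft_force: [0.0, -0.2, 0.0]
opening: -0.0
```

```bash
python3 -m creep '[[0,0,0.0005,0],[0,0,0.0005,0]]'
```

```text
time_s: 3.7
tool_pos: [0.5783, 0.1926, 0.1108]
ee_rot: [[-0.966, 0.259, 0.0], [0.259, 0.966, -0.001], [-0.0, -0.0, -1.0]]
ft_force: [-1.4, -0.4, 3.1]
opening: 0.0004
```

```bash
python3 -m creep '[[0,0,0.001,0],[0,0,0.001,0]]'
```

```text
time_s: 3.9
tool_pos: [0.5788, 0.1924, 0.1107]
ee_rot: [[-0.966, 0.259, 0.001], [0.259, 0.966, -0.0], [-0.001, 0.0, -1.0]]
ft_force: [-2.3, -1.6, 7.9]
opening: 0.0004
```

```bash
python3 -m creep '[[-0.001,0,0.0012,0],[-0.003,0,0.0012,0],[-0.005,0,0.0012,0],[-0.007,0,0.0012,0],[-0.009,0,0.0012,0]]'
```

```text
time_s: 4.4
tool_pos: [0.5884, 0.1898, 0.111]
ee_rot: [[-0.966, 0.259, 0.003], [0.259, 0.966, 0.0], [-0.003, 0.001, -1.0]]
ft_force: [-2.2, -2.2, 12.8]
opening: 0.0001
```

```bash
python3 -m creep '[[-0.002,0,0.0009,0],[-0.004,0,0.0009,0],[-0.006,0,0.0009,0],[-0.008,0,0.0009,0],[-0.0095,0,0.0009,0],[-0.0105,0,0.0009,0]]'
python3 - <<'E'
from workcell import manip
import cv2
for n in("side","top"):
    c=manip.capture(n)["pixels"]; cv2.imwrite(f"pics/{n}2.png",c[:,:,::-1])
a=cv2.imread("pics/side2.png")[215:300,340:430]; b=cv2.imread("pics/top2.png")[135:220,120:210]
cv2.imwrite("pics/z2.png",cv2.resize(cv2.hconcat([a,b]),None,fx=4.4,fy=4.4,interpolation=cv2.INTER_CUBIC))
E
```

```text
time_s: 5.0
tool_pos: [0.5996, 0.1867, 0.1109]
ee_rot: [[-0.966, 0.26, 0.005], [0.26, 0.966, 0.0], [-0.005, 0.002, -1.0]]
ft_force: [0.2, -2.3, 6.0]
opening: -0.0001
```

View pics/z2.png

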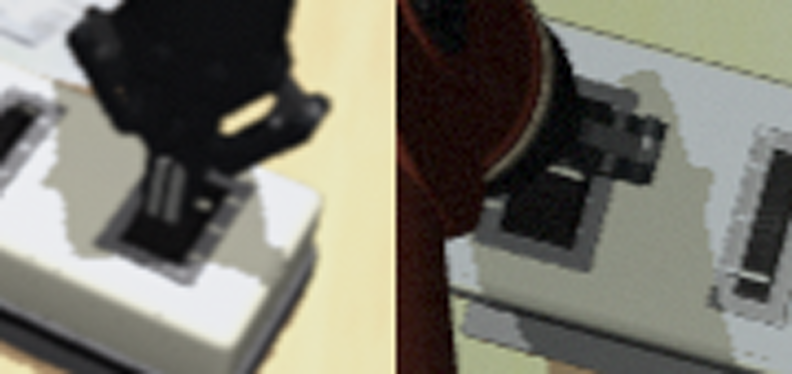

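The white line has left the near tick. It shows at about (570,172) in the top crop and (203,203) in the side crop, next to the middle of the bezel. I'll lift straight off and clear the wheel.

```bash
python3 -m creep '[[0,0,-0.002,0],[0,0,-0.01,0],[0,0,-0.025,0],[0,0.02,-0.045,0],[0,0.05,-0.06,0],[0,0.08,-0.065,0],[0,0.08,-0.065,0]]'
python3 - <<'E'
from workcell import manip
import cv2
for n in("side","top"):
    c=manip.capture(n)["pixels"]; cv2.imwrite(f"pics/{n}3.png",c[:,:,::-1])
a=cv2.imread("pics/side3.png")[215:300,340:430]; b=cv2.imread("pics/top3.png")[135:220,120:210]
cv2.imwrite("pics/z3.png",cv2.resize(cv2.hconcat([a,b]),None,fx=4.4,fy=4.4,interpolation=cv2.INTER_CUBIC))
E
```

```text
time_s: 5.8
tool_pos: [0.62, 0.2699, 0.1781]
ee_rot: [[-0.967, 0.254, 0.007], [0.254, 0.967, 0.004], [-0.006, 0.006, -1.0]]
ft_force: [0.4, 0.4, -0.9]
opening: 0.0001
```

View pics/z3.png

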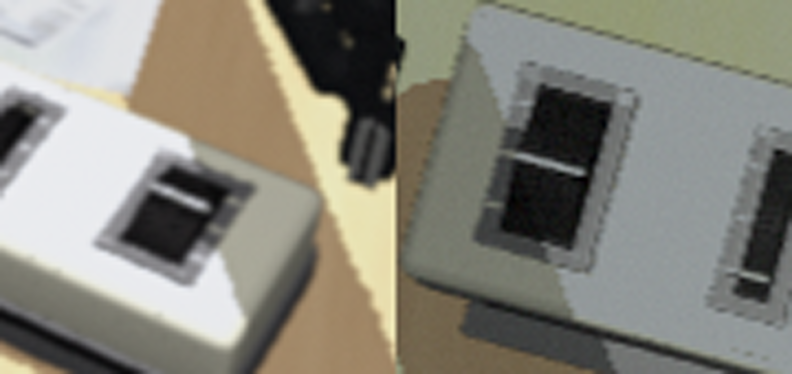

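The white line now stands at the middle tick in both views, and the narrow wheel's line is still at its first tick. Next is the start key.

```bash
python3 -m creep '[[0.001,-0.012,0,0],[0.003,-0.035,0,0],[0.005,-0.065,0,0],[0.008,-0.095,0,0],[0.011,-0.125,0,0],[0.013,-0.155,0,0],[0.015,-0.185,0,0],[0.018,-0.215,0,0],[0.02,-0.245,0,0],[0.022,-0.275,0.01,0],[0.024,-0.295,0.02,0],[0.0255,-0.31,0.03,0],[0.0255,-0.315,0.04,0],[0.0255,-0.315,0.05,0],[0.0255,-0.315,0.05,0],[0.0255,-0.315,0.05,0]]'
python3 - <<'E'
from workcell import manip
import cv2
for n in("side","top"):
    c=manip.capture(n)["pixels"]; cv2.imwrite(f"pics/{n}4.png",c[:,:,::-1])
a=cv2.imread("pics/side4.png")[170:300,255:425]; b=cv2.imread("pics/top4.png")[135:265,140:310]
cv2.imwrite("pics/z4.png",cv2.resize(cv2.hconcat([a,b]),None,fx=2.3,fy=2.3,interpolation=cv2.INTER_CUBIC))
E
```

```text
time_s: 7.5
tool_pos: [0.5143, -0.0323, 0.1259]
ee_rot: [[-0.966, 0.257, 0.005], [0.257, 0.966, 0.0], [-0.005, 0.002, -1.0]]
ft_force: [0.1, 0.6, -0.5]
opening: 0.0
```

View pics/z4.png

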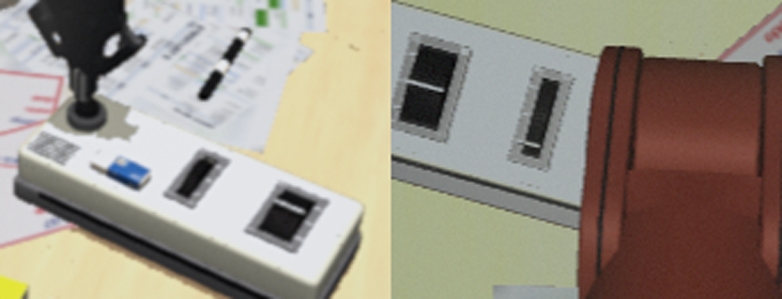

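The fingertip is above the key, about 3.5 mm off in y. I'll correct that and go down. The wheel line is still at the middle tick.

```bash
python3 -m creep '[[0,0.002,0.003,0],[0,0.0037,0.006,0],[0,0.0037,0.009,0],[0,0.0037,0.01,0],[0,0.0037,0.01,0]]'; python3 -m creep '[[0,0,0.001,0],[0,0,0.002,0],[0,0,0.003,0],[0,0,0.003,0]]'
```

```text
time_s: 8.1
tool_pos: [0.5158, -0.0284, 0.1164]
ee_rot: [[-0.966, 0.257, 0.006], [0.257, 0.966, 0.001], [-0.006, 0.002, -1.0]]
ft_force: [0.7, 1.6, 2.2]
opening: -0.0002
time_s: 8.5
tool_pos: [0.5159, -0.0284, 0.1134]
ee_rot: [[-0.966, 0.257, 0.006], [0.257, 0.966, 0.001], [-0.006, 0.003, -1.0]]
ft_force: [-0.3, 0.9, 4.3]
opening: 0.0001
```

```bash
python3 -m creep '[[0,0,0.001,0],[0,0,0.002,0],[0,0,0.002,0]]';  python3 -m creep '[[0,0,0.001,0],[0,0,0.0015,0],[0,0,0.0015,0]]'
```

```text
time_s: 8.8
tool_pos: [0.516, -0.0284, 0.1128]
ee_rot: [[-0.966, 0.257, 0.007], [0.257, 0.966, 0.002], [-0.006, 0.003, -1.0]]
ft_force: [-8.5, 0.8, 19.9]
opening: -0.0002
time_s: 9.1
tool_pos: [0.516, -0.0285, 0.1128]
ee_rot: [[-0.966, 0.258, 0.007], [0.258, 0.966, 0.002], [-0.006, 0.004, -1.0]]
ft_force: [-8.3, 2.0, 22.2]
opening: 0.0003
```

Run:
```python
from h import *
for n in("side","top"):
    c=cam(f"pics/{n}0.npz"); g=cv2.cvtColor(c["pixels"],cv2.COLOR_RGB2GRAY)
    for z in(.091,.094,.097,.1):
        P=np.array([proj(c,[.515+.013*np.cos(a),-.0285+.013*np.sin(a),z]) for a in np.linspace(0,6.28,60)])
        print(n,z,P.min(0).round(1),P.max(0).round(1))
    print(g[208:232,292] if n=="side" else g[200:226,272])
    print(g[215,280:306] if n=="side" else g[212,258:288])
```

```text
side 0.091 [286.  213.7] [297.1 220.9]
side 0.094 [286.  212.7] [297.1 219.9]
side 0.097 [286.  211.8] [297.2 218.9]
side 0.1 [286.1 210.8] [297.2 217.9]
[200 214 214 178  85  27  26  27  27  26  26  16  23  65 117 121  75  49
  64 137 208 221 219 219]
[182 197 201 205 198 169 128  86  41  26  28  28  27  27  24  25  27  53
 104 154 192 215 220 220 219 217]
top 0.091 [265.1 205.1] [279.2 219.3]
top 0.094 [265.  205.1] [279.2 219.2]
top 0.097 [265. 205.] [279.2 219.2]
top 0.1 [265.  204.9] [279.2 219.1]
[147 144  95 123 123 119  36  53  55  57  57  56  59  60  58  54  52  51
  53  45 120 119 120 110 105 145]
[144 146 148 116 110 121 121  92  52  49  55  56  52  59  59  59  55  54
  53  55  46  99 124 123 118 108 128 147 146 146]
```

The side view puts the raised key top at about z = 0.096. The hard stop at tip z ≈ 0.091 is therefore the full 6 mm of travel, and the spring forces fit that. I'll release it by lifting straight up.

```bash
python3 -m creep '[[0,0,-0.001,0],[0,0,-0.003,0],[0,0,-0.005,0],[0,0,-0.008,0],[0,0,-0.02,0],[0,0,-0.05,0],[0,0,-0.09,0],[0,-0.03,-0.12,0],[0,-0.07,-0.14,0],[0,-0.11,-0.15,0],[0,-0.15,-0.15,0],[0,-0.18,-0.15,0],[0,-0.2,-0.15,0],[0,-0.2,-0.15,0],[0,-0.2,-0.15,0]]'
python3 - <<'E'
from workcell import manip
import cv2
for n in("side","top"):
    c=manip.capture(n)["pixels"]; cv2.imwrite(f"pics/{n}5.png",c[:,:,::-1])
a=cv2.imread("pics/side5.png")[150:300,185:425]; b=cv2.imread("pics/top5.png")[125:265,110:430]
cv2.imwrite("pics/z5.png",cv2.vconcat([cv2.resize(x,(640,290),interpolation=cv2.INTER_CUBIC) for x in(a,b)]))
E
```

```text
time_s: 10.6
tool_pos: [0.4634, -0.2221, 0.2624]
ee_rot: [[-0.966, 0.259, 0.007], [0.259, 0.966, 0.003], [-0.006, 0.004, -1.0]]
ft_force: [0.8, 0.9, 0.0]
opening: -0.0004
```

View pics/z5.png

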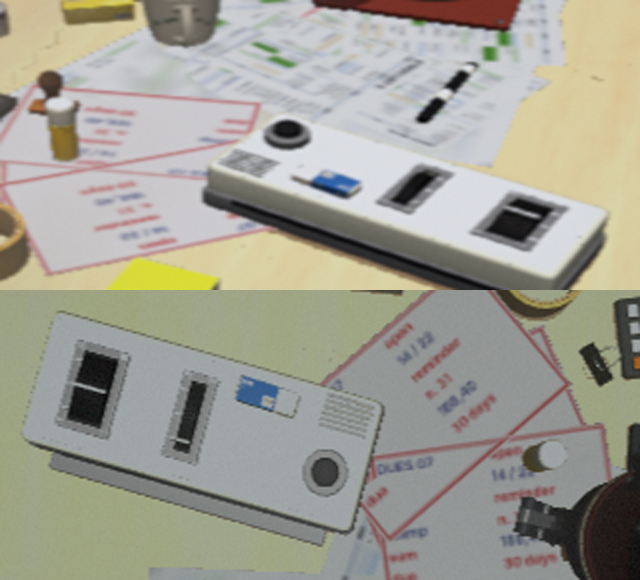

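The wheel line is at the middle tick, and the eraser, stamp and glue stick are in place. I'll compare the key's look with the start to confirm that it sprang back.

Run:
```python
import cv2,numpy as np
r=[]
for n,(u0,u1,v0,v1) in dict(side=(278,308,200,235),top=(256,291,197,232)).items():
    for k in(0,5):
        a=cv2.imread(f"pics/{n}{k}.png"); g=cv2.cvtColor(a,6)
        print(n,k,g[208:232,292] if n=="side" else g[200:226,272])
        r.append(cv2.resize(a[v0:v1,u0:u1],(190,200),interpolation=cv2.INTER_CUBIC))
cv2.imwrite("pics/k.png",cv2.hconcat(r))
```

```text
side 0 [200 214 214 178  85  27  26  27  27  26  26  16  23  65 117 121  75  49
  64 137 208 221 219 219]
side 5 [202 215 217 179  84  27  25  28  28  27  25  17  23  67 119 122  76  51
  64 139 210 222 221 221]
top 0 [147 144  95 123 123 119  36  53  55  57  57  56  59  60  58  54  52  51
  53  45 120 119 120 110 105 145]
top 5 [164 162 106 135 137 134  43  59  61  62  64  64  63  64  65  62  62  62
  56  53 138 135 136 124 117 162]
```

View pics/k.png

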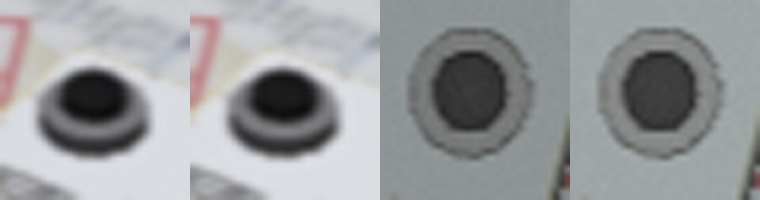

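The key looks the same as at the start, so it is fully up. The robot touches nothing, so I'm handing in.

```bash
python3 -c "
from workcell import manip
manip.job_done()"
```

```text
the job is handed in; nothing more can be done
```

The wide wheel is one click on, at its middle mark. After that I pressed the start key to its stop and let it go, and handed the job in at about 10.7 s.

- **Wheel:** With the closed fingertips pressing about 6–13 N on the crown, I rolled the top about 21 mm towards the back and lifted off. Both cameras show the white line at the middle tick, and it was still there after the key press.
- **Start key:** It met a hard stop at about 22 N. From the camera estimate of the key's height (about 0.096 m), that stop is the full 6 mm of travel, though I can't read the travel directly. My first estimate of that height, 0.092 m, was too low, because the mask took in the key's side. After release the key looks the same as at the start.
- **Left alone:** In the last pictures the narrow wheel's line is still at its first tick, and the eraser, stamp and glue stick look unmoved; I judged this by eye. The gripper stayed closed and empty, and the arm is clear of everything (wrist force about 1 N).

No check failed.

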